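# Zero the tension tester, fit its knob and hold it down

## Task

Take the yellow stylus out of its wooden stand, press the red recessed zero button of the green tension tester fully in with the stylus, and put the stylus back in its stand. Then turn the brass knob so that the flat of its bore matches the flat of the tester's D-shaft, push it fully onto the shaft and press it on down against the shaft's spring to the bottom. Finish while still holding the knob pressed down; leave everything else on the bench where it is.

Things in the scene. Friction and masses are not known exactly. Their poses are not given: they have to be found in the camera images.
- stylus_grip (a point): Centre of the yellow handle of the loose stylus, 73 mm above the tip. The stylus is 108 mm long, stands upright at the start and weighs about 60 g: steel tip rod 7 mm in diameter and 32 mm long at the bottom, then a steel collar 22 mm across and 6 mm thick, then the round handle, 16 mm in diameter and 70 mm long (38 to 108 mm above the tip). z points from tip to handle.
- stylus_tip (a point): Point of the stylus, the lower end of its tip rod. z points up the stylus to the handle.
- stand_mouth (a point): Middle of the mouth of the hole in the stylus stand, a fixed dark wooden block 60 x 60 mm and 40 mm tall; the point lies on its top face. The hole is 12 mm in diameter and 36 mm deep; the stylus stands in it with its collar resting on the top face, its tip 32 mm below the mouth.
- zero_button (a joint): Travel of the red zero button, m: 0 out, 0.004 fully pressed (straight down). It springs back; about 1.5 N to start, 4 N at the bottom.
- button_top (a point): Centre of the top of the red zero button (14 mm across), which sits 5 mm below the tester's top face in a round hole 16 mm across, too narrow for a finger. It moves down with the button. The fixed tester is a green box 110 (its x) x 160 (its y) x 50 mm tall on a foot plate 130 x 180 mm; button and shaft stand 45 mm either side of its middle, 90 mm apart along its y. x and y are the tester's.
- knob_mid (a point): Centre of the loose brass knob, 24 mm above its underside, about 360 g. A round foot 48 mm across and 24 mm tall carries a bar grip 48 mm long (along x), 14 mm wide (along y) and 24 mm tall, 48 mm tall in all. In the underside is a D-shaped blind bore, 22 mm across and 20 mm deep, whose flat lies 4.8 mm from the axis on the +x side; a white line on top of the bar marks this +x end. z up; the knob stands on its foot, bore down.
- shaft_top (a point): Top end of the steel D-shaft, on its axis. The shaft is 20 mm across (top 2 mm tapered), its flat 4 mm from the axis on the +x side (white line on the tester), stands 32 mm above the tester's top, cannot turn; the point sinks with it. With the knob's x along this x (within 8 degrees) the knob slides on 20 mm until its bore's roof meets the shaft, its centre then 4 mm above this point.
- shaft (a joint): How far the shaft is pressed down into the tester, m: 0 out, 0.008 at its stop. Its spring takes 6 N to start and 14 N at the stop; it returns when let go.
- cleat_a_mid (a point): Bystander: black steel claw cleat, plate 36 x 90 mm with four points up, 26 mm tall; its middle.
- cleat_b_mid (a point): Bystander: the second such cleat; its middle.
- frame_tip_mid (a point): Bystander: blue aluminium frame tip, a bent tube 22 mm thick and 150 mm long, lying; its middle.
- spacer_mid (a point): Bystander: faded orange plastic ring spacer, 42 mm across, 18 mm tall; its centre.
- oil_tin_mid (a point): Bystander: red oil tin, 56 mm across, 110 mm tall; its middle.
- screwdriver_grip (a point): Bystander: lying screwdriver with an orange handle, 190 mm long; middle of its handle.

How it is judged (in metres and radians):
On the way, in this order (a step that is already met when the one before it is completed fails the run):
1. the zero button is pressed in with the tip of the stylus (value of joint zero_button above 0.003 m and distance between stylus_tip and button_top below 0.007 m), for 0.1 s.
2. the stylus is back in its stand (horizontal distance between stylus_tip and stand_mouth below 0.006 m and z of stylus_tip in the frame of stand_mouth below -0.028 m and angle between stylus_tip's own z axis and vertical below 0.2 rad), for 0.2 s.
3. the knob is on the shaft with the flats matched (z of knob_mid in the frame of shaft_top below 0.0065 m and horizontal distance between knob_mid and shaft_top below 0.004 m and angle between knob_mid's own z axis and vertical below 0.15 rad and angle between the x axis of knob_mid and the x axis of shaft_top, either way round below 0.25 rad), for 0.1 s.
At the end, for the whole second after the job is handed in: Knob on the D-shaft: centre under 6.5 mm above the shaft top, under 4 mm off axis, tilt under 0.15 rad, x axes within 0.25 rad; shaft pressed over 5 mm; fingers press the knob with over 2 N; stylus in its stand: tip over 28 mm below the mouth, under 6 mm off the hole axis, tilt under 0.2 rad (all of step 2 and all of step 3 and value of joint shaft above 0.005 m and contact force between the fingers and knob above 2 N); the arm keeps its last pose, push and grip.
It fails at once if a bystander (cleat, frame tip, spacer, oil tin or screwdriver) is moved by more than 20 mm (distance of any of cleat_a_mid, cleat_b_mid, frame_tip_mid, spacer_mid, oil_tin_mid, screwdriver_grip from where it was at the start of the episode above 0.02 m).
It also fails if it takes over 64 s, if anything falls off the work surface, if the arm or the gripper's body presses on something with over 40 N, if the wrist force passes 120 N, or if a joint passes its speed limit or range.

## Robot

A 7-joint arm with a two-finger parallel gripper is mounted at the origin on the work surface. World frame = base frame: x ahead of the robot, y to its left, z up, the work surface at z = 0. Lengths are in mm, angles in rad, forces in N, time in s.
With the tool pointing down it reaches from about 425 to 925 mm from the base axis. Payload 6.8 kg.
Tool frame: the origin (TCP) lies at the very end of the fingers, on their centre line; the grasp point (between the pads) lies behind it (grip_depth is the z of the grasp point in the tool frame, in mm); z points along the fingers, y is the line along which they close (so a half turn about z gives the same grasp; the last joint's range is limited). The gripper opens to 85 mm and grips with 20 to 120 N. Pads are 22 mm wide; open, the fingers measure 114 mm over their backs; the gripper's body (76 mm by 85 mm) begins 54 mm behind the grasp point. The pads swing forward as they close: fully open they stand 13 mm farther back than shut.
Start: joints at [1.164, 0.477, 0.022, 1.555, -0.011, 1.109, -0.083], TCP at [198.711, -645.106, 231.308] pointing down, gripper open.
Joint ranges: [-2.96, 2.96], [-0.34, 2.1], [-1.41, 1.46], [0.24, 2.44], [-1.37, 4.51], [0.17, 1.92], [-2.96, 2.96]. Speed limits (rad/s): [2.39, 2.39, 3.14, 3.14, 3.14, 3.14, 3.14].

## Interface

Orientations are given as a unit quaternion [x, y, z, w].
In Python, from workcell import * gives the robot as it stands.
- The arm moves only by the shell command python3 -m jog 'ROWS' [FORCE]. ROWS is JSON, a list of rows, each a list of 3 entries, a list of its own where there are three numbers: the shift along the tool's x, y, z scaled (see below), then the turn, a rotation vector about the tool's x, y, z scaled (see below), then the gripper command: -1 is fully open, 1 is shut, values between are in proportion. In form: [[[dx, dy, dz], [ax, ay, az], hand], ...]. A call has 1 to 12 rows; each row is the pose to reach, as a shift and turn from the pose commanded when the call began, along the tool's axes at that moment; what a row does not reach only later rows make up. The controller multiplies each number of a shift by 20 cm and each number of a turn by 30 degrees. A row lasts 1/8 s, in which the tool goes at most 62.5 mm and 10.7 degrees, less where a joint would pass 70% of its speed; a pose out of reach is approached as far as the arm can. A call with a number of a shift or a turn outside -1 to 1 is refused whole. A call with a gripper value outside its range is refused whole. The fingers move at their own pace and stop on an object; FORCE is the grip in N (left out, the last holds). Time passes only in rows, so rows that repeat a pose let the fingers close. It gives the time, the measured TCP pose, the force, the opening and the grip force at its end, in the units of the state.
- sense(): the state, without advancing time (a new reading comes with each control period).
- get_image(name): name is "side" or "top"; returns a dict with "frame" (384x512x3 uint8, red, green, blue), "fx", "fy", "cx", "cy" (pixels), "rvec" (rotation vector, rad) and "tvec" (3), from world to camera coordinates, as OpenCV has them. Camera axes: x right, y down, z forward; pixel columns grow to the right and rows downward; lengths in mm; the calibration is good to about 2 mm. A picture is of the moment at which its call begins. There is no depth.
- job_done(): hands the job in; it is judged then, once.
Trained networks look in a picture, given as the dict that the camera call returned (one of the last four; its "shot" number tells which), for a name from the list of things; names that differ only in an ending like _2 or _b are one class to them, and where a whole thing is asked for, a point or a joint stands for the part that bears it (a point fixed in the world has none). Each returns a list of dicts, best first, with "score" (0 to 1); they miss things now and then, are a little off and sometimes report something else, mostly with a low value. They report only what shows in the picture. A call takes as long as a camera call.
- find_in(name, picture): "pixel" ([column, row] in pixels, amid what is visible of it).
- masks_of(name, picture): "region" (384x512 bool, what is visible of it) and "pixel" ([column, row] in pixels, amid what is visible of it).
The state is a dict: "clock": time; "joints": joint angles; "qd": joint speeds; "joint_efforts": joint torques, N m; "eef_pos": TCP position; "orientation": TCP orientation; "force": force on the tool from outside, world axes, zero at the start; "moment": the same for the moment, N m; "opening": opening from 0.0 (shut) to 1.0 (fully open); "finger_force": force on a finger pad.
Only numpy, scipy, OpenCV 4.12 (cv2) and the standard library are available. Lean on these libraries where they do the work, as an engineer would, in place of code of your own. Each camera call takes 0.05 s, during which the arm holds its last target. There are 200 camera calls.

## Working session

There is one attempt and no reset: what is moved stays moved. The work goes in short steps, Python scripts to look and compute and a shell command to move; the robot and the scene stay as the last step left them, time stands still between calls to the robot, and variables do not carry over. Pictures are saved under pics/ and viewed, at most 10 in all, crops included, and the job is handed in when it is done.

```bash
mkdir -p pics; ls
cat > h.py <<'E'
from workcell import *
import numpy as np, cv2
from scipy.spatial.transform import Rotation as R
def cam(p):
    Rm,_=cv2.Rodrigues(np.array(p["rvec"],float)); t=np.array(p["tvec"],float).ravel()
    return Rm,t
def ray(p,px):
    Rm,t=cam(p); d=Rm.T@np.array([(px[0]-p["cx"])/p["fx"],(px[1]-p["cy"])/p["fy"],1.]); return -Rm.T@t,d
def atz(p,px,z):
    o,d=ray(p,px); return o+d*(z-o[2])/d[2]
def proj(p,X):
    Rm,t=cam(p); c=Rm@np.array(X,float)+t; return np.array([p["fx"]*c[0]/c[2]+p["cx"],p["fy"]*c[1]/c[2]+p["cy"]])
def tri(pa,a,pb,b):
    o1,d1=ray(pa,a);o2,d2=ray(pb,b)
    A=np.stack([d1,-d2],1);s=np.linalg.lstsq(A,o2-o1,rcond=None)[0]
    x,y=o1+s[0]*d1,o2+s[1]*d2
    return (x+y)/2,np.linalg.norm(x-y)
def save(p,n,crop=None,k=1):
    f=p["frame"][:,:,::-1]
    if crop: f=f[crop[1]:crop[3],crop[0]:crop[2]]
    cv2.imwrite("pics/"+n,cv2.resize(f,None,fx=k,fy=k,interpolation=cv2.INTER_CUBIC))
def delta(x):  # world target TCP -> scaled shift in tool axes
    s=sense();r=R.from_quat(s["orientation"])
    return r.inv().apply(np.array(x)-s["eef_pos"])/200
E
python3 - <<'E'
from h import *
np.set_printoptions(precision=1,suppress=True)
a=get_image("side");b=get_image("top")
save(a,"s0.png",k=1.5);save(b,"t0.png",k=1.5)
for p,n in((a,"side"),(b,"top")):
    Rm,t=cam(p);print(n,-Rm.T@t,Rm[2],p["fx"])
for n in ["stylus_grip","stylus_tip","stand_mouth","button_top","zero_button","knob_mid","shaft_top","cleat_a_mid","frame_tip_mid","spacer_mid","oil_tin_mid","screwdriver_grip"]:
    fa=find_in(n,a)[:2];fb=find_in(n,b)[:2]
    print(n,[(np.array(f["pixel"]),round(f["score"],2)) for f in fa],[(np.array(f["pixel"]),round(f["score"],2)) for f in fb], tri(a,fa[0]["pixel"],b,fb[0]["pixel"]) if fa and fb else "")
try: print(grip_depth)
except Exception as e: print(e)
s=sense();print(s);print(R.from_quat(s["orientation"]).as_matrix())
E
```

```text
pics
side [185.9 958.8 948. ] [ 0.3 -0.7 -0.7] 445.74085546691015
top [ 390.3   88.8 1415.5] [ 0.1  0.  -1. ] 461.75912277566414
stylus_grip [(array([238.3, 250.3]), 0.74)] [] 
stylus_tip [(array([239.1, 250.1]), 0.47)] [(array([179.6, 192.5]), 0.4)] (array([518. , 323. ,  71.1]), np.float64(2.663532747990035))
stand_mouth [(array([239. , 267.7]), 0.72)] [(array([182.6, 196.3]), 0.58), (array([377.4, 213.7]), 0.37)] (array([516.4, 326.3,   2.3]), np.float64(4.166255692468959))
button_top [] [] 
zero_button [] [] 
knob_mid [(array([320.6, 139.7]), 0.58)] [(array([377.7, 215.7]), 0.76)] (array([ 473.2, -268.2,   17. ]), np.float64(9.245632719936474))
shaft_top [(array([309. , 313.6]), 0.73)] [] 
cleat_a_mid [(array([224.1, 152.6]), 0.61), (array([284.7, 188.7]), 0.59)] [(array([317.8, 113.2]), 0.89), (array([179.9, 194.2]), 0.58)] (array([774. , -89.3,   7. ]), np.float64(20.898751417051635))
frame_tip_mid [(array([251.2, 131.9]), 0.54)] [(array([371.4, 124.5]), 0.67)] (array([ 748.1, -261.1,  -15.7]), np.float64(20.1739770104687))
spacer_mid [(array([185.2, 213.7]), 0.51), (array([240
[... 213 characters left out ...]
 67.1]), np.float64(3.749844717587127))
screwdriver_grip [(array([308.3, 311.7]), 0.74)] [(array([154.9, 264.1]), 0.87), (array([370.4, 123.1]), 0.18)] (array([307.1, 396.4,  23.3]), np.float64(0.5601572792451324))
-18.700000000000003
{'clock': 1.3, 'joints': array([ 1.2,  0.5,  0. ,  1.6, -0. ,  1.1, -0.1]), 'qd': array([-0.,  0., -0.,  0.,  0., -0.,  0.]), 'joint_efforts': array([  0. , -59.6,   1.6, -28.2,   0. ,   0. ,   0. ]), 'eef_pos': array([ 198.7, -645.1,  231.3]), 'orientation': array([1. , 0.1, 0. , 0. ]), 'force': array([-0.1, -0.4, -0. ]), 'moment': array([ 0., -0.,  0.]), 'finger_force': 0.0, 'opening': 0.9993041141257999}
[[ 1.   0.3  0. ]
 [ 0.3 -1.  -0. ]
 [ 0.   0.  -1. ]]
```

View pics/s0.png

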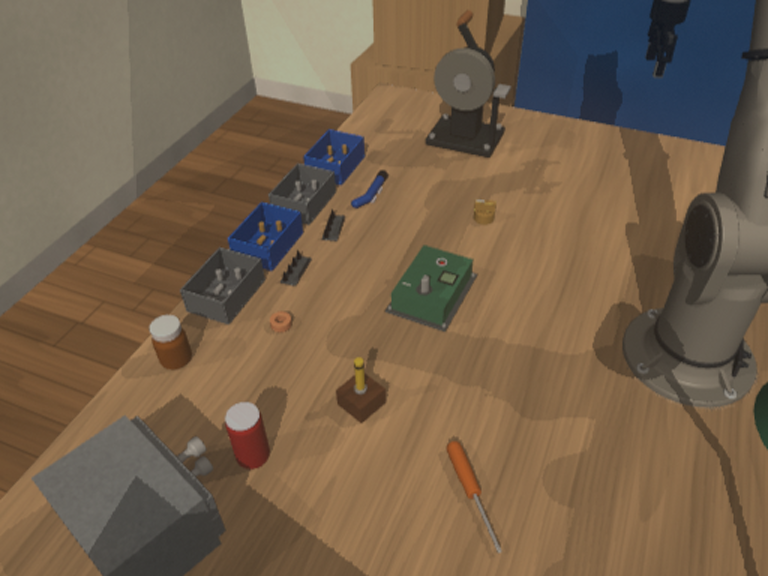

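View pics/t0.png

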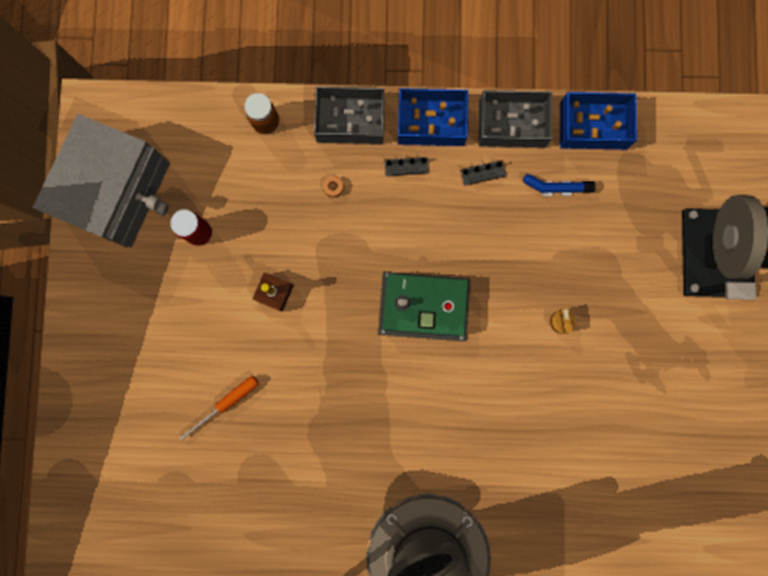

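Run:
```python
from h import *
b=get_image("top");a=get_image("side")
def c(p,x0,y0,w,h,k): return cv2.resize(p["frame"][y0:y0+h,x0:x0+w,::-1],(w*k,h*k),interpolation=cv2.INTER_CUBIC)
im=np.zeros((600,800,3),np.uint8)
x=c(b,248,175,70,56,6);im[:336,:420]=x            # top tester
x=c(b,355,195,40,35,8);im[:280,430:750]=x         # top knob
x=c(a,255,160,65,60,4);im[340:580,:260]=x         # side tester
x=c(a,308,126,30,26,8);im[340:548,265:505]=x      # side knob
x=c(b,163,175,36,36,7);im[340:592,510:762]=x
cv2.imwrite("pics/z0.png",im)
```

```text
(no output)
```

View pics/z0.png

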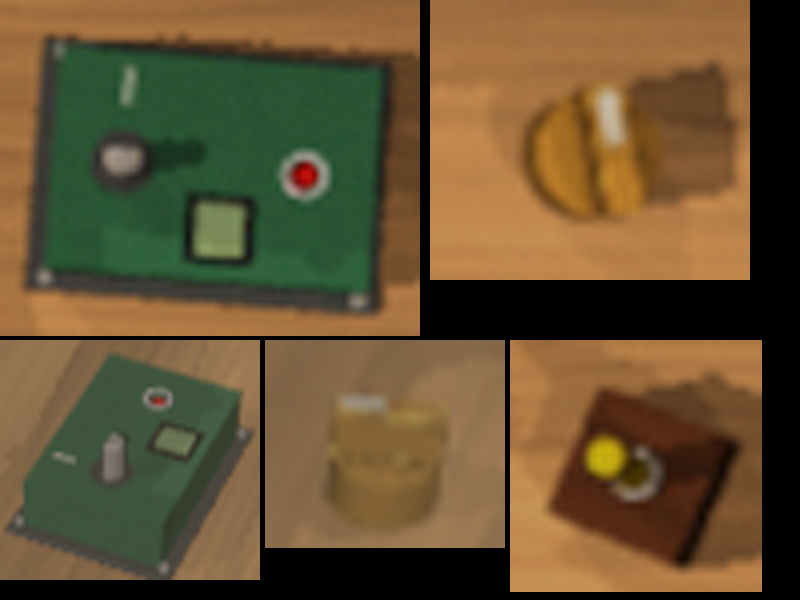

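```bash
cat > fit.py <<'E'
from h import *
from scipy.optimize import minimize
K=8
def crop(p,c,hw):
    x0,y0=int(c[0])-hw,int(c[1])-hw
    f=p["frame"][y0:y0+2*hw,x0:x0+2*hw]
    return cv2.resize(f,None,fx=K,fy=K,interpolation=cv2.INTER_CUBIC),x0,y0
def sil(p,parts,x0,y0,n):
    m=np.zeros((n,n),np.uint8)
    for P in parts:
        q=np.array([proj(p,X) for X in P])
        q=((q-[x0,y0]+.5)*K-.5)
        h=cv2.convexHull(np.float32(q)); cv2.fillConvexPoly(m,np.int32(np.round(h*16)),255,shift=4)
    return m
def circ(r,z,n=24,flat=None):
    t=np.arange(n)*2*np.pi/n; c=np.stack([r*np.cos(t),r*np.sin(t),0*t+z],1)
    if flat is not None:
        h=np.sqrt(max(r*r-flat*flat,0)); c=c[c[:,0]<flat]; c=np.vstack([c,[flat,h,z],[flat,-h,z]])
    return c
def place(parts,x,y,yaw):
    c,s=np.cos(yaw),np.sin(yaw);M=np.array([[c,-s,0],[s,c,0],[0,0,1]])
    return [P@M.T+[x,y,0] for P in parts]
def fit(views,parts,x0,fixyaw=None):
    # views: list of (picture, mask, ox, oy)
    def cost(v):
        yaw=v[2]/20 if fixyaw is None else fixyaw
        S=place(parts,v[0],v[1],yaw);e=0
        for p,m,ox,oy in views:
            a=cv2.GaussianBlur(sil(p,S,ox,oy,m.shape[0]),(0,0),3).astype(float)/255
            b=cv2.GaussianBlur(m,(0,0),3).astype(float)/255
            e+=((a-b)**2).sum()/(m>0).sum()
        return e
    v0=np.array(list(x0[:2])+([x0[2]*20] if fixyaw is None else []),float)
    n=len(v0);sim=np.vstack([v0]+[v0+5*np.eye(n)[i] for i in range(n)])
    r=minimize(cost,v0,method="Nelder-Mead",options=dict(initial_simplex=sim,xatol=.02,fatol=1e-5,maxiter=250))
    v=r.x.copy()
    if fixyaw is None: v[2]/=20
    return v,r.fun
def bar(l,w,z0,z1): return np.array([[sx*l/2,sy*w/2,z] for sx in(-1,1) for sy in(-1,1) for z in(z0,z1)])
KNOB=[np.vstack([circ(24,0),circ(24,24)]),bar(48,14,24,48)]
def shift(parts,z): return [P+[0,0,z] for P in parts]
E
python3 - <<'E'
from fit import *
np.set_printoptions(precision=2,suppress=True)
a=get_image("side");b=get_image("top")
def hsv(c): return cv2.cvtColor(c,cv2.COLOR_RGB2HSV).astype(int)
def big(m,center=True):
    n,l,s,c=cv2.connectedComponentsWithStats(m.astype(np.uint8));
    k=1+np.argmax(s[1:,4]); return (l==k).astype(np.uint8)*255,c[k],s[k,4]
def cen(p,c,hw,f):
    C,x0,y0=crop(p,c,hw); m,ce,A=big(f(hsv(C),C.astype(int)));return m,x0,y0,(ce+.5)/K-.5+[x0,y0],A/K/K,C
out=[]
def show(C,m): C=C[:,:,::-1].copy(); cs,_=cv2.findContours(m,0,1);cv2.drawContours(C,cs,-1,(255,0,255),1);out.append(cv2.resize(C,(260,260)))
red=lambda h,c:(c[...,0]>110)&(c[...,0]>2*c[...,1])
yel=lambda h,c:(c[...,0]>110)&(c[...,1]>.75*c[...,0])&(c[...,2]<.5*c[...,0])
gry=lambda h,c:(h[...,1]<75)&(h[...,2]>85)
bt=cen(b,(299,204),6,red);bs=cen(a,(294,174.6),6,red)
print("button",bt[3],bt[4],bs[3],bs[4],tri(b,bt[3],a,bs[3]), atz(b,bt[3],45),atz(a,bs[3],45))
st=cen(b,(268,201),9,gry);ss=cen(a,(283,189),10,gry)
for q in(st,ss):show(q[5],q[0]);print("shaft",q[3],q[4])
yt=cen(b,(177,191.5),7,yel);ys=cen(a,(240,250),14,yel)
for q in(yt,ys):show(q[5],q[0]);print("yel",q[3],q[4])
br=lambda h,c:(h[...,1]>95)&(abs(h[...,0]-19)<10)
kt=cen(b,(375,214),14,lambda h,c:(c[...,0]>1.75*c[...,2]));ks=cen(a,(323,141),13,lambda h,c:(c[...,0]>1.75*c[...,2]))
for q in(kt,ks):
    show(q[5],q[0]);print("knob",q[3],q[4])
cv2.imwrite("pics/m0.png",np.vstack([np.hstack(out[::2]),np.hstack(out[1::2])]))
STY=[np.vstack([circ(8,46),circ(8,116)])]
v=lambda p,q:(p,q[0],q[1],q[2])
for n,V in(("both",[v(b,yt),v(a,ys)]),("top",[v(b,yt)]),("side",[v(a,ys)])): print("sty",n,fit(V,STY,(518,323),0))
SH=[np.vstack([circ(10,50,flat=4),circ(10,80,flat=4),circ(8.5,82,flat=4)])]
for n,V in(("both",[v(b,st),v(a,ss)]),("top",[v(b,st)]),("side",[v(a,ss)])): print("shaft",n,fit(V,SH,(505,50),-.08))
for n,V in(("both",[v(b,kt),v(a,ks)]),("top",[v(b,kt)]),("side",[v(a,ks)])): print("knob",n,fit(V,KNOB,(473,-268,.2)))
E
```

```text
button [298.33 203.87] 13.5625 [294.21 174.79] 2.609375 (array([494.05, -27.34,  45.98]), np.float64(4.889981970633679)) [496.5  -26.82  45.  ] [491.97 -28.88  45.  ]
shaft [267.71 201.1 ] 28.234375
shaft [282.69 188.7 ] 62.265625
yel [176.15 191.35] 24.890625
yel [239.16 252.2 ] 77.640625
knob [374.45 213.59] 768.125
knob [322.56 140.66] 661.71875
sty both (array([516.99, 326.1 ]), np.float64(1.658637037942046))
sty top (array([519.9 , 329.01]), np.float64(0.7742577737617455))
sty side (array([513.24, 330.12]), np.float64(0.66385661071732))
shaft both (array([500.56,  63.61]), np.float64(0.46371587324838975))
shaft top (array([502.83,  64.54]), np.float64(0.05582315090169014))
shaft side (array([497.36,  63.51]), np.float64(0.053030934439364845))
knob both (array([ 457.02, -255.7 ,    0.5 ]), np.float64(1.2998746046284295))
knob top (array([ 457.05, -268.53,    1.13]), np.float64(0.6691701586264781))
knob side (array([ 451.63, -246.25,    0.47]), np.float64(0.621616452486034))
```

View pics/m0.png

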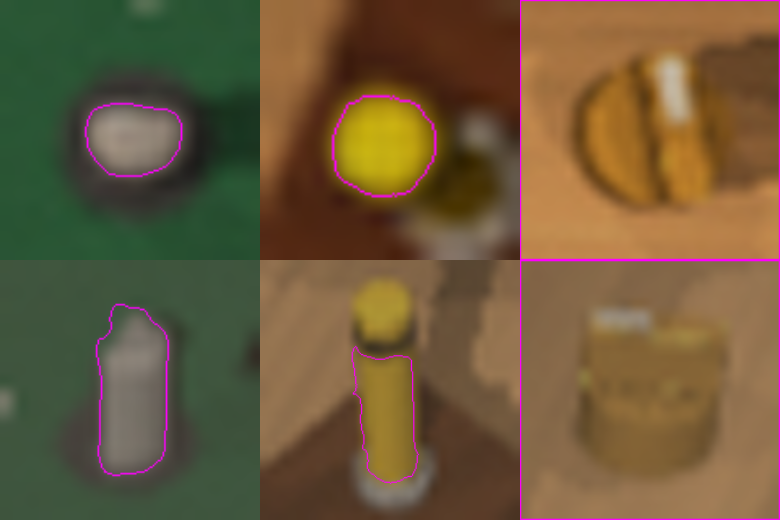

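Run:
```python
from fit import *
np.set_printoptions(precision=2,suppress=True)
a=get_image("side");b=get_image("top")
out=[]
def show(C,m,s=260): C=C[:,:,::-1].copy(); cs,_=cv2.findContours(m,0,1);cv2.drawContours(C,cs,-1,(255,0,255),1);out.append(cv2.resize(C,(s,s)))
print("sty top disc z116",atz(b,(176.15,191.35),116))
V=[]
for p,c in((b,(375,214)),(a,(323,141))):
    C,x0,y0=crop(p,c,14); f=C.astype(float); rt=f[...,0]/(f[...,2]+1)
    bg=np.median(np.concatenate([rt[:24].ravel(),rt[-24:].ravel(),rt[:,:24].ravel()]))
    hs=cv2.cvtColor(C,cv2.COLOR_RGB2HSV).astype(int)
    wh=(hs[...,1]<70)&(hs[...,2]>130)
    m=((rt>bg*1.3)|wh).astype(np.uint8)
    m=cv2.morphologyEx(m,cv2.MORPH_CLOSE,np.ones((13,13)));m=cv2.morphologyEx(m,cv2.MORPH_OPEN,np.ones((9,9)))
    n,l,s,ce=cv2.connectedComponentsWithStats(m);k=1+np.argmax(s[1:,4]);m=(l==k).astype(np.uint8)*255
    n,l,s,cw=cv2.connectedComponentsWithStats(wh.astype(np.uint8));kk=1+np.argmax(s[1:,4])
    w=(cw[kk]+.5)/K-.5+[x0,y0]
    print("bg",bg,"area",(m>0).sum()/64,"white",w,s[kk,4]/64,atz(p,w,48))
    show(C,m);V.append((p,m,x0,y0))
for n,v in(("both",V),("top",V[:1]),("side",V[1:])):
  r,e=fit(v,KNOB,(470,-268,.2));print("knob",n,r,e)
  if n!="both":
    S=place(KNOB,*r); q=v[0]; show(crop(q[0],(q[2]+14,q[3]+14),14)[0],sil(q[0],S,q[2],q[3],28*K))
# yellow+band stylus in side
C,x0,y0=crop(a,(240,250),16);f=C.astype(int);print()
m=((f[...,0]>1.9*f[...,2])&(f[...,1]>.7*f[...,0])).astype(np.uint8)
m=cv2.morphologyEx(m,cv2.MORPH_CLOSE,np.ones((61,5)));n,l,s,ce=cv2.connectedComponentsWithStats(m);k=1+np.argmax(s[1:,4]);m=(l==k).astype(np.uint8)*255
show(C,m);print("sty side",fit([(a,m,x0,y0)],[np.vstack([circ(8,46),circ(8,116)])],(515,325),0))
cv2.imwrite("pics/m1.png",np.hstack([out[0],out[1]] ) if 0 else np.vstack([np.hstack([out[0],out[2],out[4]]),np.hstack([out[1],out[3],out[4]*0])]))
```

```text
sty top disc z116 [518.03 325.49 116.  ]
bg 2.493150684931507 area 212.578125 white [376.99 208.9 ] 7.46875 [ 487.06 -259.34   48.  ]
bg 1.8266666666666667 area 156.015625 white [320.08 133.25] 5.296875 [ 480.24 -260.59   48.  ]
knob both [ 472.93 -262.04   -0.13] 0.40233304481124355
knob top [ 474.6  -261.83    0.3 ] 0.04409990729543001
knob side [ 469.83 -263.34    0.22] 0.3037534540950218

sty side (array([507.7 , 339.89]), np.float64(0.5625444379144741))
```

View pics/m1.png

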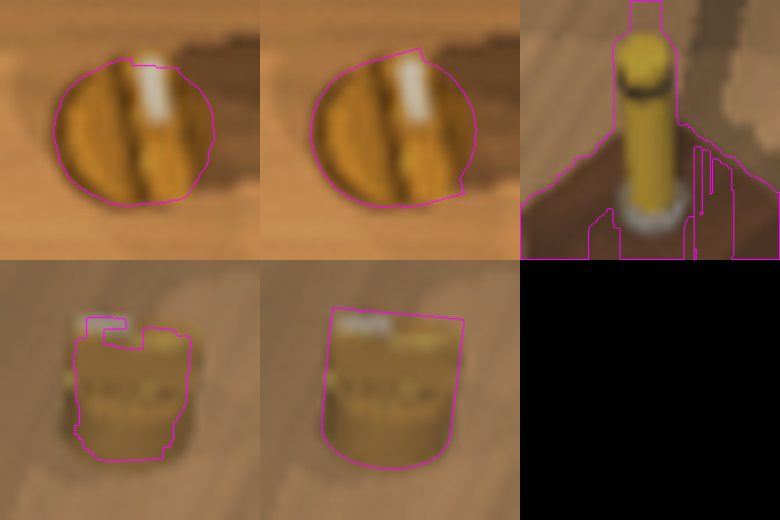

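Run:
```python
from h import *
np.set_printoptions(precision=4,suppress=True)
s=sense();print(s["clock"],R.from_quat(s["orientation"]).as_matrix(),s["joints"])
print(delta([330,-460,231]))
```

```text
1.6 [[ 0.9557  0.2943  0.    ]
 [ 0.2943 -0.9557 -0.0001]
 [ 0.      0.0001 -1.    ]] [ 1.1639  0.477   0.0224  1.5554 -0.0115  1.1093 -0.0831]
[ 0.8998 -0.6914  0.0017]
```

```bash
python3 -m jog '[[[0.3,-0.23,0],[0,0,0],-1],[[0.6,-0.46,0],[0,0,0],-1],[[0.9,-0.69,0],[0,0,0],-1],[[0.9,-0.69,0],[0,0,0],-1]]'
python3 - <<'E'
from h import *
np.set_printoptions(precision=4,suppress=True)
s=sense();print(s["clock"],s["joints"],s["eef_pos"])
print(delta([470,-300,231]))
E
```

```text
clock: 2.1
eef_pos: [332.3, -457.3, 231.6]
orientation: [0.989, 0.15, 0.0, -0.0]
force: [-0.3, 0.1, 0.9]
opening: 1.002
finger_force: 0.0
2.1 [ 0.8803  0.299  -0.0586  1.8191  0.0191  1.0236 -0.4544] [ 332.3242 -457.3328  231.5854]
[ 0.8912 -0.5463  0.0038]
```

```bash
python3 -m jog '[[[0.3,-0.18,0],[0,0,-0.3],-1],[[0.6,-0.37,0],[0,0,-0.6],-1],[[0.89,-0.55,0],[0,0,-0.9],-1],[[0.89,-0.55,0],[0,0,-0.93],-1]]'
python3 - <<'E'
from h import *
np.set_printoptions(precision=4,suppress=True)
s=sense();print(s["clock"],s["joints"],s["eef_pos"])
print(delta([500,-50,231]))
E
```

```text
clock: 2.6
eef_pos: [470.8, -298.6, 231.7]
orientation: [0.922, 0.386, 0.001, -0.0]
force: [0.2, -0.3, 0.7]
opening: 1.0
finger_force: 0.0
2.6 [ 0.6535  0.2969 -0.2426  1.8269  0.0802  1.0264 -0.3978] [ 470.7937 -298.5912  231.7006]
[ 0.9884 -0.7677  0.0052]
```

```bash
python3 -m jog '[[[0.25,-0.19,0],[0,0,-0.2],-1],[[0.5,-0.38,0],[0,0,-0.45],-1],[[0.75,-0.57,0],[0,0,-0.7],-1],[[0.99,-0.77,0],[0,0,-0.75],-1],[[0.99,-0.77,0],[0,0,-0.75],-1]]'
python3 - <<'E'
from h import *
np.set_printoptions(precision=4,suppress=True)
s=sense();print(s["clock"],s["joints"],s["eef_pos"])
print(delta([512,150,231]))
E
```

```text
clock: 3.22
eef_pos: [499.3, -48.9, 231.8]
orientation: [0.829, 0.559, 0.001, -0.0]
force: [0.1, -1.4, -0.0]
opening: 1.001
finger_force: 0.0
3.225 [ 0.3684  0.2243 -0.452   1.9375  0.1139  1.0034 -0.52  ] [499.3001 -48.9129 231.8102]
[ 0.9456 -0.3147  0.0055]
```

```bash
python3 -m jog '[[[0.25,-0.08,0],[0,0,-0.2],-1],[[0.5,-0.16,0],[0,0,-0.45],-1],[[0.75,-0.24,0],[0,0,-0.7],-1],[[0.95,-0.31,0],[0,0,-0.735],-1],[[0.95,-0.31,0],[0,0,-0.735],-1]]'
python3 - <<'E'
from h import *
np.set_printoptions(precision=4,suppress=True)
s=sense();print(s["clock"],s["joints"],s["eef_pos"],R.from_quat(s["orientation"]).as_matrix())
print(delta([515.5,326,200]),delta([515.5,326,63]))
E
```

```text
clock: 3.85
eef_pos: [514.4, 147.8, 231.4]
orientation: [0.709, 0.706, 0.001, -0.0]
force: [-0.5, -0.4, -0.1]
opening: 1.0
finger_force: 0.0
3.85 [ 0.1055  0.306  -0.6038  1.8577  0.1987  1.0373 -0.5825] [514.3529 147.8236 231.4219] [[ 0.0043  1.      0.0003]
 [ 1.     -0.0043  0.0014]
 [ 0.0014  0.0002 -1.    ]]
[0.8907 0.0018 0.1583] [0.8897 0.0017 0.8433]
```

```bash
python3 -m jog '[[[0.3,0,0],[0,0,0],-1],[[0.6,0,0],[0,0,0],-1],[[0.89,0,0.1],[0,0,0],-1],[[0.89,0,0.3],[0,0,0],-1],[[0.89,0,0.5],[0,0,0],-1],[[0.89,0,0.7],[0,0,0],-1],[[0.89,0,0.8],[0,0,0],-1],[[0.89,0,0.83],[0,0,0],-1],[[0.89,0,0.83],[0,0,0],-1]]'
python3 - <<'E'
from h import *
np.set_printoptions(precision=4,suppress=True)
s=sense();print(s["clock"],s["joints"],s["eef_pos"],s["force"])
p=get_image("side");save(p,"s1.png",(170,180,310,300),5)
E
```

```text
clock: 4.97
eef_pos: [516.4, 323.4, 66.1]
orientation: [0.71, 0.704, 0.001, 0.0]
force: [-0.4, -0.4, 0.6]
opening: 1.002
finger_force: 0.0
4.975 [-0.2588  0.628  -0.5457  1.8154  0.4318  0.8177 -1.0288] [516.4274 323.359   66.089 ] [-0.4355 -0.4272  0.605 ]
```

View pics/s1.png

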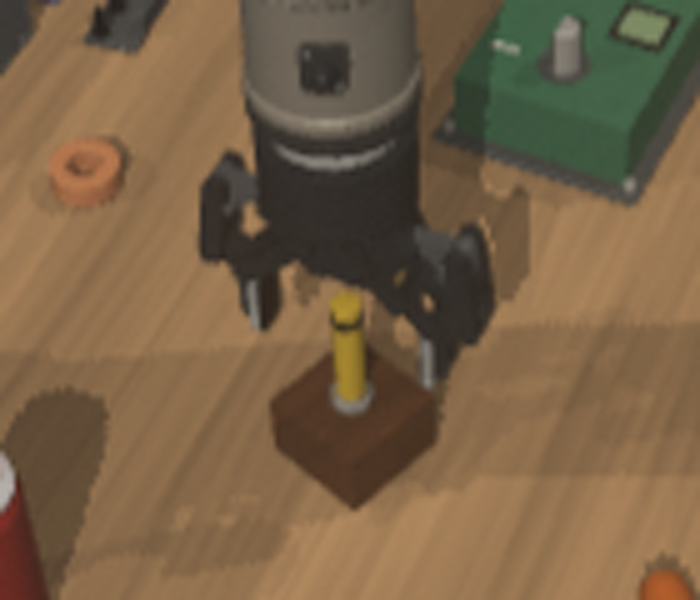

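```bash
python3 -m jog '[[[0.0,0,0],[0,0,0],0],[[0,0,0],[0,0,0],1],[[0,0,0],[0,0,0],1],[[0,0,0],[0,0,0],1],[[0,0,0],[0,0,0],1],[[0,0,0],[0,0,0],1],[[0,0,0],[0,0,0],1],[[0,0,0],[0,0,0],1]]' 50
python3 - <<'E'
from h import *
np.set_printoptions(precision=4,suppress=True)
s=sense();print(s["clock"],s["joints"],s["eef_pos"],s["force"],s["opening"])
E
```

```text
clock: 6.02
eef_pos: [515.7, 323.5, 65.5]
orientation: [0.71, 0.704, 0.0, 0.0]
force: [-0.7, -1.3, 3.6]
opening: 0.174
finger_force: 48.6
6.025 [-0.2595  0.6286 -0.5459  1.8162  0.432   0.8174 -1.0292] [515.6579 323.5388  65.5114] [-0.7258 -1.2532  3.5994] 0.17435300573123125
```

```bash
python3 -m jog '[[[0,0,-0.15],[0,0,0],1],[[0,0,-0.35],[0,0,0],1],[[0,0,-0.55],[0,0,0],1],[[-0.2,0,-0.55],[0,0,0],1],[[-0.45,-0.02,-0.55],[0,0,0],1],[[-0.7,-0.04,-0.55],[0,0,0],1],[[-0.9,-0.05,-0.55],[0,0,0],1],[[-1,-0.05,-0.55],[0,0,0],1]]'
python3 - <<'E'
from h import *
np.set_printoptions(precision=4,suppress=True)
s=sense();print(s["clock"],s["joints"],s["eef_pos"],s["force"],s["opening"])
print(delta([494.2,-29.4,140]))
E
```

```text
clock: 7.02
eef_pos: [503.6, 120.4, 174.7]
orientation: [0.711, 0.703, -0.001, 0.0]
force: [-0.1, 1.0, -0.7]
opening: 0.174
finger_force: 48.8
7.025 [ 0.1493  0.3493 -0.6093  1.952   0.2507  0.9162 -0.5966] [503.598  120.4243 174.7083] [-0.0931  1.0422 -0.6754] 0.17444349235131584
[-0.7493 -0.0389  0.1747]
```

```bash
python3 -m jog '[[[-0.25,-0.01,0],[0,0,0],1],[[-0.5,-0.03,0],[0,0,0],1],[[-0.75,-0.04,0.05],[0,0,0],1],[[-0.75,-0.04,0.2],[0,0,0],1],[[-0.75,-0.04,0.25],[0,0,0],1],[[-0.75,-0.04,0.25],[0,0,0],1],[[-0.75,-0.04,0.25],[0,0,0],1]]'
python3 - <<'E'
from h import *
np.set_printoptions(precision=4,suppress=True)
s=sense();print(s["clock"],s["joints"],s["eef_pos"],s["force"],s["opening"])
p=get_image("side");save(p,"s2.png",(254,120,344,210),6.6)
q=get_image("top")
for n in("stylus_tip","button_top"):
    for w in(p,q):
        f=find_in(n,w)[:1];print(n,[(i["pixel"],i["score"]) for i in f])
e=s["eef_pos"]
for dy in(0,2,): print("exp tip",proj(p,[e[0],e[1]+dy,e[2]-57.5]),"collar",proj(p,[e[0],e[1]+dy,e[2]-57.5+35]))
print("button px",proj(p,[492,-28.9,45]))
E
```

```text
clock: 7.9
eef_pos: [495.6, -25.4, 126.0]
orientation: [0.709, 0.705, 0.001, 0.0]
force: [0.5, -0.1, -0.4]
opening: 0.173
finger_force: 48.8
7.9 [ 0.3777  0.3739 -0.5413  2.0451  0.2682  0.7891 -0.3294] [495.6145 -25.4209 126.0482] [ 0.4907 -0.0529 -0.443 ] 0.1727475944828764
stylus_tip [([294.6, 157.7], 0.54)]
stylus_tip []
button_top []
button_top []
exp tip [293.0183 169.3451] collar [293.4924 160.3848]
exp tip [292.798  169.7446] collar [293.2686 160.7826]
button px [294.1994 174.7879]
```

View pics/s2.png

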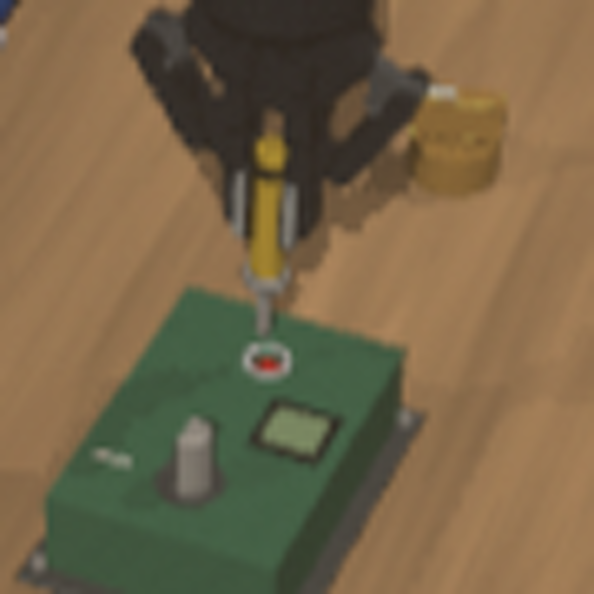

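Run:
```python
from h import *
np.set_printoptions(precision=2,suppress=True)
p=get_image("side");s=sense();e=s["eef_pos"];z=e[2]-57.5
C=cv2.resize(p["frame"][150:180,280:310],None,fx=8,fy=8,interpolation=cv2.INTER_CUBIC)
h=cv2.cvtColor(C,cv2.COLOR_RGB2HSV).astype(int)
# steel rod: rows 164..169.5, low saturation columns
for r in (165,166,167,168,169,170,171):
    row=h[int((r-150+.5)*8)]; c=np.where((row[:,1]<60)&(row[:,2]>70))[0]
    print(r,len(c),(c.mean()+.5)/8-.5+280 if len(c) else None)
print(e,"tip seen",atz(p,(294.0,170.45),z),"axis pts",[atz(p,(294.1,170.45),z+k) for k in(0,)],s["clock"])
```

```text
165 14 293.875
166 18 293.5
167 23 293.4375
168 25 293.5625
169 24 293.5
170 22 293.5
171 21 294.1875
[495.13 -26.32 125.61] tip seen [491.31 -22.17  68.11] axis pts [array([491.03, -22.28,  68.11])] 8.25
```

```bash
python3 -m jog '[[[-0.011,-0.005,0],[0,0,0],1],[[-0.011,-0.005,0.05],[0,0,0],1],[[-0.011,-0.005,0.1],[0,0,0],1],[[-0.011,-0.005,0.12],[0,0,0],1],[[-0.011,-0.005,0.13],[0,0,0],1],[[-0.011,-0.005,0.13],[0,0,0],1],[[-0.011,-0.005,0.13],[0,0,0],1]]'
python3 - <<'E'
from h import *
s=sense();print(s["clock"],s["eef_pos"],s["force"],s["opening"])
E
```

```text
clock: 9.12
eef_pos: [494.0, -28.6, 99.5]
orientation: [0.71, 0.704, -0.0, 0.0]
force: [-1.6, 0.2, 2.9]
opening: 0.167
finger_force: 49.1
9.125 [493.96985352 -28.56509821  99.50730738] [-1.55045658  0.19906374  2.93450983] 0.167410009197808
```

```bash
python3 -m jog '[[[0,0,0.01],[0,0,0],1],[[0,0,0.02],[0,0,0],1],[[0,0,0.025],[0,0,0],1],[[0,0,0.025],[0,0,0],1],[[0,0,0.025],[0,0,0],1],[[0,0,0.025],[0,0,0],1]]'
python3 - <<'E'
from h import *
s=sense();print(s["clock"],s["eef_pos"],s["force"],s["opening"])
E
```

```text
clock: 9.88
eef_pos: [495.2, -28.4, 97.3]
orientation: [0.71, 0.704, 0.0, 0.001]
force: [-10.0, -0.5, 32.8]
opening: 0.174
finger_force: 53.0
9.875 [495.15910015 -28.39623192  97.25879309] [-10.02526896  -0.51527968  32.75727223] 0.1739380210846843
```

```bash
python3 -m jog '[[[0,0,-0.15],[0,0,0],1],[[0,0,-0.38],[0,0,0],1],[[0.25,0.02,-0.4],[0,0,0],1],[[0.5,0.03,-0.4],[0,0,0],1],[[0.75,0.05,-0.4],[0,0,0],1],[[1,0.06,-0.4],[0,0,0],1],[[1,0.06,-0.4],[0,0,0],1]]'
python3 - <<'E'
from h import *
s=sense();print(s["clock"],s["eef_pos"],s["force"],s["opening"])
print(delta([515.66,323.54,125]))
E
```

```text
clock: 10.75
eef_pos: [507.1, 176.8, 174.7]
orientation: [0.707, 0.707, 0.002, -0.001]
force: [0.8, -0.2, 0.1]
opening: 0.174
finger_force: 49.4
10.75 [507.08445458 176.7855115  174.69298046] [ 0.75881333 -0.17826498  0.09989001] 0.1743156019493863
[0.73285518 0.04241491 0.25123608]
```

```bash
python3 -m jog '[[[0.25,0.015,0],[0,0,0],1],[[0.5,0.03,0],[0,0,0],1],[[0.73,0.043,0.1],[0,0,0],1],[[0.73,0.043,0.25],[0,0,0],1],[[0.73,0.043,0.25],[0,0,0],1],[[0.73,0.043,0.25],[0,0,0],1]]'
python3 - <<'E'
from h import *
np.set_printoptions(precision=4,suppress=True)
p=get_image("side")
s=sense();print(s["clock"],s["eef_pos"],s["force"],R.from_quat(s["orientation"]).as_matrix()[:,2])
print(delta([515.66,323.54,125]))
save(p,"s3.png",(200,210,280,290),7)
E
```

```text
clock: 11.5
eef_pos: [518.0, 316.3, 125.0]
orientation: [0.71, 0.704, 0.0, 0.0]
force: [0.5, -0.3, 0.1]
opening: 0.173
finger_force: 49.4
11.55 [518.205  316.5629 125.4646] [-0.1786  0.1396 -0.0214] [ 0.0016  0.0005 -1.    ]
[ 0.0348 -0.013   0.0023]
```

View pics/s3.png

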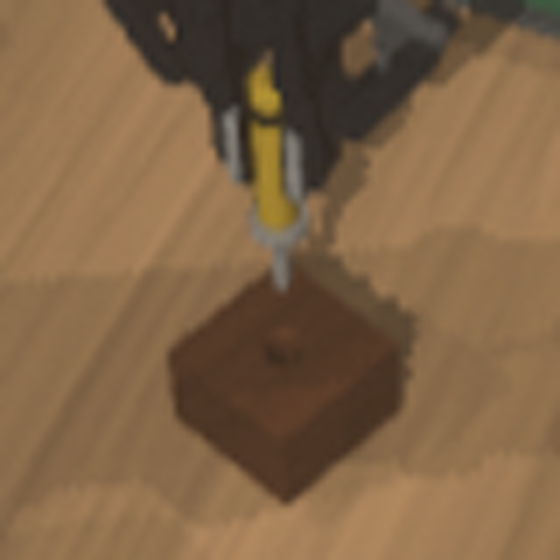

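Run:
```python
from h import *
np.set_printoptions(precision=2,suppress=True)
p=get_image("side")
s=sense();e=s["eef_pos"];print(s["clock"],e)
C=cv2.resize(p["frame"][210:290,200:280],None,fx=7,fy=7,interpolation=cv2.INTER_CUBIC).astype(int)
yel=(C[...,0]>100)&(C[...,1]>.68*C[...,0])&(C[...,2]<.45*C[...,0])
ys,xs=np.nonzero(yel)
for r in range(60,240,20):
    k=(ys>=r)&(ys<r+20); 
    if k.sum(): print(r+10,xs[k].mean(),k.sum()//20)
px=lambda u:((np.array(u)+.5)/7-.5+[200,210])
print("tip",atz(p,px((283,287)),e[2]-58),"mouth",atz(p,px((283,345)),40))
inv=lambda q:(np.array(q)-[200,210]+.5)*7-.5
b=[-2.4,0,0]
for k in(0,35,46,80,108): print(k,inv(proj(p,[e[0],e[1]+1.5,e[2]-57.5+k])))
print("stand mouth at 515.7,325",inv(proj(p,[515.7,325,40])))
```

```text
11.6 [518.27 316.76 125.67]
70 259.5271966527197 11
90 261.5090252707581 27
110 265.53972602739725 18
130 264.089156626506 20
150 265.02504472271914 27
170 266.4729981378026 26
190 266.96707105719236 28
210 274.7850070721358 35
230 276.8969696969697 8
tip [515.24 320.81  67.67] mouth [514.4  325.51  40.  ]
0 [278.21 278.58]
35 [273.93 215.57]
46 [272.55 195.19]
80 [268.14 130.37]
108 [264.37  74.81]
stand mouth at 515.7,325 [280.32 342.92]
```

```bash
python3 -m jog '[[[0.034,-0.01,0.03],[0,0,0],1],[[0.034,-0.01,0.06],[0,0,0],1],[[0.034,-0.01,0.08],[0,0,0],1],[[0.034,-0.01,0.08],[0,0,0],1],[[0.034,-0.01,0.08],[0,0,0],1],[[0.034,-0.01,0.08],[0,0,0],1]]'
python3 - <<'E'
from h import *
np.set_printoptions(precision=2,suppress=True)
p=get_image("side")
s=sense();e=s["eef_pos"];print(s["clock"],e,s["force"]);print(delta([515.66,323.54,67]))
save(p,"s4.png",(200,210,280,290),7)
E
```

```text
clock: 12.35
eef_pos: [515.3, 324.1, 108.5]
orientation: [0.71, 0.704, 0.0, 0.0]
force: [0.5, -0.7, -0.4]
opening: 0.172
finger_force: 49.4
12.4 [515.34 324.09 108.47] [ 0.19 -0.06 -1.09]
[-0.    0.    0.21]
```

View pics/s4.png

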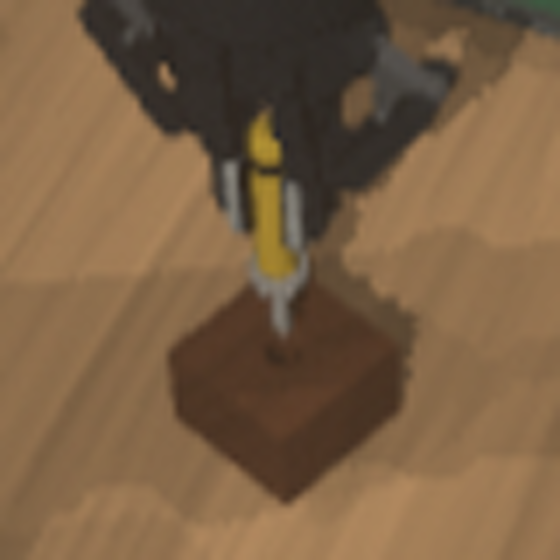

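```bash
python3 -m jog '[[[-0.008,0.0,0.03],[0,0,0],1],[[-0.008,0,0.045],[0,0,0],1],[[-0.008,0,0.06],[0,0,0],1],[[-0.008,0,0.075],[0,0,0],1],[[-0.008,0,0.075],[0,0,0],1]]'
python3 - <<'E'
from h import *
np.set_printoptions(precision=2,suppress=True)
s=sense();e=s["eef_pos"];print(s["clock"],e,s["force"],s["moment"])
E
```

```text
clock: 13.02
eef_pos: [515.0, 322.4, 93.0]
orientation: [0.71, 0.704, -0.0, -0.0]
force: [-1.1, 0.3, -0.4]
opening: 0.171
finger_force: 49.4
13.025 [515.01 322.39  92.99] [-1.15  0.34 -0.38] [ 0.   -0.03 -0.04]
```

```bash
python3 -m jog '[[[0,0,0.03],[0,0,0],1],[[0,0,0.06],[0,0,0],1],[[0,0,0.09],[0,0,0],1],[[0,0,0.12],[0,0,0],1],[[0,0,0.13],[0,0,0],1],[[0,0,0.13],[0,0,0],1],[[0,0,0.13],[0,0,0],1]]'
python3 - <<'E'
from h import *
np.set_printoptions(precision=2,suppress=True)
s=sense();e=s["eef_pos"];print(s["clock"],e,s["force"],s["moment"])
E
```

```text
clock: 13.9
eef_pos: [515.3, 322.6, 67.5]
orientation: [0.71, 0.704, 0.0, 0.0]
force: [-0.0, 0.2, 0.2]
opening: 0.174
finger_force: 49.4
13.9 [515.33 322.59  67.52] [-0.02  0.24  0.16] [-0.05 -0.02 -0.03]
```

Nearly seated. Lower 3 mm more, then open and lift.

```bash
python3 -m jog '[[[0,0,0.01],[0,0,0],1],[[0,0,0.015],[0,0,0],1],[[0,0,0.015],[0,0,0],1],[[0,0,0.015],[0,0,0],0],[[0,0,0.015],[0,0,0],-1],[[0,0,0.015],[0,0,0],-1],[[0,0,0.015],[0,0,0],-1],[[0,0,0.015],[0,0,0],-1],[[0,0,0.015],[0,0,0],-1]]'; python3 -m jog '[[[0,0,-0.1],[0,0,0],-1],[[0,0,-0.3],[0,0,0],-1],[[0,0,-0.55],[0,0,0],-1],[[0,0,-0.65],[0,0,0],-1]]'
python3 - <<'E'
from h import *
np.set_printoptions(precision=3,suppress=True)
p=get_image("side")
s=sense();e=s["eef_pos"];print(s["clock"],e,s["force"],s["joints"])
save(p,"s5.png",(200,210,280,290),5);print(delta([505,150,190]))
E
```

```text
clock: 15.02
eef_pos: [515.2, 322.5, 64.3]
orientation: [0.71, 0.704, -0.0, -0.0]
force: [-0.1, -0.0, 0.1]
opening: 1.001
finger_force: 0.0
clock: 15.52
eef_pos: [516.3, 323.9, 198.9]
orientation: [0.71, 0.705, 0.003, 0.001]
force: [-0.1, -0.1, 0.0]
opening: 0.999
finger_force: 0.0
15.575 [516.795 324.188 200.122] [0.25  0.548 2.563] [-0.186  0.473 -0.638  1.721  0.32   1.046 -0.939]
[-0.872 -0.053  0.047]
```

View pics/s5.png

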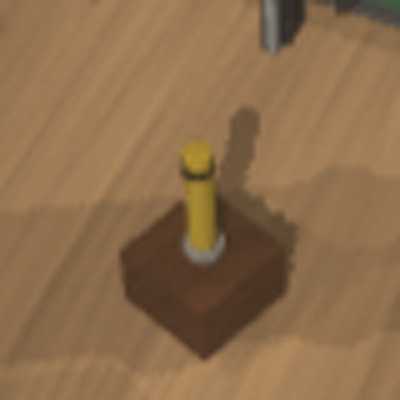

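```bash
python3 -m jog '[[[-0.25,-0.01,0],[0,0,0.2],-1],[[-0.5,-0.03,0],[0,0,0.5],-1],[[-0.75,-0.05,0],[0,0,0.8],-1],[[-1,-0.06,0],[0,0,0.87],-1]]'
python3 - <<'E'
from h import *
np.set_printoptions(precision=3,suppress=True)
s=sense();print(s["clock"],s["eef_pos"],s["joints"])
print(delta([490,-80,200]))
E
```

```text
clock: 16.08
eef_pos: [500.8, 120.7, 193.9]
orientation: [0.851, 0.525, -0.001, 0.0]
force: [1.3, 0.7, -0.6]
opening: 1.0
finger_force: 0.0
16.075 [500.81  120.719 193.902] [ 0.088  0.305 -0.53   1.944  0.189  0.942 -0.999]
[-0.921  0.402 -0.03 ]
```

```bash
python3 -m jog '[[[-0.25,0.1,0],[0,0,0.2],-1],[[-0.5,0.2,0],[0,0,0.5],-1],[[-0.75,0.3,0],[0,0,0.8],-1],[[-0.95,0.42,0],[0,0,0.9],-1]]'
python3 - <<'E'
from h import *
np.set_printoptions(precision=3,suppress=True)
s=sense();print(s["clock"],s["eef_pos"],s["joints"])
print(delta([472.2,-262.5,200]))
E
```

```text
clock: 16.58
eef_pos: [490.7, -87.1, 194.0]
orientation: [0.95, 0.311, -0.001, 0.0]
force: [1.8, 0.3, 0.0]
opening: 0.999
finger_force: 0.0
16.575 [490.654 -87.108 193.975] [ 0.353  0.254 -0.351  1.989  0.11   0.917 -0.993]
[-0.593  0.653 -0.03 ]
```

```bash
python3 -m jog '[[[-0.2,0.22,0],[0,0,0.25],-1],[[-0.4,0.44,0],[0,0,0.55],-1],[[-0.59,0.65,0.1],[0,0,0.83],-1],[[-0.59,0.65,0.25],[0,0,0.83],-1],[[-0.59,0.65,0.25],[0,0,0.83],-1],[[-0.59,0.65,0.25],[0,0,0.83],-1]]'
python3 - <<'E'
from h import *
np.set_printoptions(precision=3,suppress=True)
p=get_image("side");s=sense();print(s["clock"],s["eef_pos"],s["joints"],R.from_quat(s["orientation"]).as_matrix()[:,0])
print(delta([472.2,-262.5,32]))
E
```

```text
clock: 17.32
eef_pos: [474.9, -258.7, 144.9]
orientation: [0.995, 0.102, 0.0, -0.0]
force: [-0.6, 0.6, 1.2]
opening: 1.001
finger_force: 0.0
17.375 [ 475.214 -258.839  145.343] [ 0.53   0.368 -0.18   1.949  0.087  0.83  -1.063] [0.979 0.202 0.001]
[-0.019  0.015  0.567]
```

```bash
python3 -m jog '[[[-0.019,0.015,0.2],[0,0,0],-1],[[-0.019,0.015,0.4],[0,0,0],-1],[[-0.019,0.015,0.54],[0,0,0],-1],[[-0.019,0.015,0.575],[0,0,0],-1],[[-0.019,0.015,0.58],[0,0,0],-1],[[-0.019,0.015,0.58],[0,0,0],-1]]'
python3 - <<'E'
from h import *
np.set_printoptions(precision=3,suppress=True)
s=sense();print(s["clock"],s["eef_pos"],s["force"])
print(delta([472.2,-262.5,28]))
E
```

```text
clock: 18.12
eef_pos: [472.3, -263.7, 29.7]
orientation: [0.995, 0.101, 0.001, 0.001]
force: [0.3, 0.1, -0.9]
opening: 1.003
finger_force: 0.0
18.125 [ 472.337 -263.661   29.725] [ 0.252  0.075 -0.868]
[ 0.    -0.006  0.009]
```

Good position; correct 1 mm and close.

```bash
python3 -m jog '[[[0,-0.005,0.005],[0,0,0],-1],[[0,-0.005,0.005],[0,0,0],0],[[0,-0.005,0.005],[0,0,0],1],[[0,-0.005,0.005],[0,0,0],1],[[0,-0.005,0.005],[0,0,0],1],[[0,-0.005,0.005],[0,0,0],1],[[0,-0.005,0.005],[0,0,0],1],[[0,-0.005,0.005],[0,0,0],1],[[0,-0.005,0.005],[0,0,0],1]]' 80
python3 - <<'E'
from h import *
np.set_printoptions(precision=3,suppress=True)
s=sense();print(s["clock"],s["eef_pos"],s["force"],s["moment"],s["opening"])
E
```

```text
clock: 19.25
eef_pos: [471.1, -262.4, 27.5]
orientation: [0.995, 0.101, 0.0, 0.0]
force: [-1.5, -0.1, 5.2]
opening: 0.14
finger_force: 79.1
19.25 [ 471.109 -262.447   27.492] [-1.535 -0.113  5.223] [0.103 0.288 0.015] 0.14020881826031142
```

```bash
python3 -m jog '[[[0,0,-0.2],[0,0,0],1],[[0,0,-0.45],[0,0,0],1],[[0,0,-0.62],[0,0,0.15],1],[[0.06,-0.2,-0.62],[0,0,0.3],1],[[0.12,-0.42,-0.62],[0,0,0.45],1],[[0.18,-0.65,-0.62],[0,0,0.51],1],[[0.24,-0.85,-0.62],[0,0,0.51],1]]'
python3 - <<'E'
from h import *
np.set_printoptions(precision=3,suppress=True)
s=sense();print(s["clock"],s["eef_pos"],s["force"],s["opening"],s["joints"],R.from_quat(s["orientation"]).as_matrix()[:,0])
print(delta([499.0,64,150]))
E
```

```text
clock: 20.12
eef_pos: [482.9, -84.3, 150.5]
orientation: [0.999, -0.032, -0.001, -0.0]
force: [0.7, -0.8, -3.9]
opening: 0.143
finger_force: 79.1
20.125 [482.934 -84.279 150.46 ] [ 0.738 -0.766 -3.907] 0.14252265762989724 [ 0.222  0.288 -0.206  2.055  0.08   0.808 -1.667] [ 0.998 -0.065 -0.002]
[ 0.032 -0.745  0.002]
```

```bash
python3 -m jog '[[[0.01,-0.25,0],[0,0,0],1],[[0.02,-0.5,0],[0,0,0],1],[[0.03,-0.73,0],[0,0,0],1],[[0.03,-0.73,0],[0,0,0],1],[[0.03,-0.73,0.1],[0,0,0],1],[[0.03,-0.73,0.1],[0,0,0],1],[[0.03,-0.73,0.1],[0,0,0],1]]'
cat > look.py <<'E'
from fit import *
np.set_printoptions(precision=2,suppress=True)
s=sense();e=np.array(s["eef_pos"]);zb=e[2]-27.5
ax=R.from_quat(s["orientation"]).as_matrix()[:,0];yaw=np.arctan2(ax[1],ax[0])
print(s["clock"],e,s["force"],"yaw",yaw,"knob bottom",zb)
a=get_image("side");b=get_image("top")
for n,p in(("side",a),("top",b)):
    c=proj(p,[e[0],e[1],zb+20]);C,x0,y0=crop(p,c,20);f=C.astype(float)
    hs=cv2.cvtColor(C,cv2.COLOR_RGB2HSV).astype(int)
    m=((hs[...,0]>12)&(hs[...,0]<32)&(hs[...,1]>105)&(hs[...,2]>45)).astype(np.uint8)
    m=cv2.morphologyEx(m,cv2.MORPH_OPEN,np.ones((7,7)))
    # keep foot only: rows below/near its expected outline
    FT=shift([KNOB[0]],zb)
    ex=sil(p,place(FT,e[0],e[1],yaw),x0,y0,40*K)
    near=cv2.dilate(ex,np.ones((31,31)));m[near==0]=0
    nn,l,st,ce=cv2.connectedComponentsWithStats(m)
    if nn<2: print(n,"none");continue
    k=1+np.argmax(st[1:,4]);m=(l==k).astype(np.uint8)*255
    r,er=fit([(p,m,x0,y0)],FT,(e[0],e[1]),yaw)
    print(n,"knob",r,"err",er,"area",(m>0).sum()/64,(ex>0).sum()/64)
E
python3 look.py
```

```text
clock: 21.0
eef_pos: [499.3, 58.5, 131.3]
orientation: [0.999, -0.033, -0.0, 0.0]
force: [0.2, -0.1, -3.5]
opening: 0.14
finger_force: 79.1
21.0 [499.28  58.45 131.31] [ 0.22 -0.09 -3.46] yaw -0.06604716091289181 knob bottom 103.8065650649755
side knob [498.61  59.14] err 0.3700882057824045 area 239.484375 258.078125
top none
```

```bash
python3 -m jog '[[[-0.005,-0.025,0.03],[0,0,0],1],[[-0.005,-0.025,0.06],[0,0,0],1],[[-0.005,-0.025,0.08],[0,0,0],1],[[-0.005,-0.025,0.08],[0,0,0],1],[[-0.005,-0.025,0.08],[0,0,0],1],[[-0.005,-0.025,0.08],[0,0,0],1]]'; python3 look.py
```

```text
clock: 21.85
eef_pos: [498.9, 64.2, 115.5]
orientation: [0.999, -0.033, 0.0, -0.0]
force: [-0.3, 0.3, -4.0]
opening: 0.143
finger_force: 79.2
21.85 [498.93  64.17 115.46] [-0.32  0.31 -4.03] yaw -0.06521393447268994 knob bottom 87.96257365829365
side knob [498.12  64.28] err 0.3436212689280768 area 226.953125 256.03125
top none
```

```bash
python3 -m jog '[[[-0.002,0.002,0.02],[0,0,0],1],[[-0.002,0.002,0.03],[0,0,0],1],[[-0.002,0.002,0.04],[0,0,0],1],[[-0.002,0.002,0.05],[0,0,0],1],[[-0.002,0.002,0.05],[0,0,0],1]]'
python3 - <<'E'
from h import *
np.set_printoptions(precision=3,suppress=True)
s=sense();print(s["clock"],s["eef_pos"],s["force"],s["moment"],s["opening"])
E
```

```text
clock: 22.58
eef_pos: [498.2, 63.8, 105.1]
orientation: [0.999, -0.033, -0.0, 0.0]
force: [-0.6, -1.1, -3.7]
opening: 0.142
finger_force: 79.2
22.575 [498.221  63.789 105.133] [-0.57  -1.116 -3.676] [-0.008  0.035  0.046] 0.14244538407747323
```

```bash
python3 -m jog '[[[0,0,0.02],[0,0,0],1],[[0,0,0.04],[0,0,0],1],[[0,0,0.06],[0,0,0],1],[[0,0,0.07],[0,0,0],1],[[0,0,0.07],[0,0,0],1]]'
python3 - <<'E'
from h import *
np.set_printoptions(precision=3,suppress=True)
s=sense();print(s["clock"],s["eef_pos"],s["force"],s["moment"],s["opening"])
E
```

```text
clock: 23.2
eef_pos: [498.2, 63.8, 91.1]
orientation: [0.999, -0.033, -0.0, 0.0]
force: [0.9, 0.2, -3.1]
opening: 0.145
finger_force: 79.2
23.2 [498.236  63.821  91.107] [ 0.855  0.194 -3.117] [-0.047 -0.012  0.041] 0.14532207609307324
```

```bash
python3 -m jog '[[[0,0,0.01],[0,0,0],1],[[0,0,0.015],[0,0,0],1],[[0,0,0.025],[0,0,0],1],[[0,0,0.035],[0,0,0],1],[[0,0,0.045],[0,0,0],1],[[0,0,0.045],[0,0,0],1],[[0,0,0.045],[0,0,0],1]]' 100
python3 - <<'E'
from h import *
np.set_printoptions(precision=3,suppress=True)
s=sense();print(s["clock"],s["eef_pos"],s["force"],s["moment"],s["opening"])
E
```

```text
clock: 24.08
eef_pos: [498.5, 63.8, 82.9]
orientation: [0.999, -0.033, 0.0, 0.0]
force: [-4.2, -1.1, 8.2]
opening: 0.14
finger_force: 104.0
24.075 [498.514  63.785  82.882] [-4.212 -1.102  8.25 ] [-0.246  0.871 -0.014] 0.13993847930586883
```

```bash
python3 -m jog '[[[0,0,0.006],[0,0,0],1],[[0,0,0.012],[0,0,0],1],[[0,0,0.015],[0,0,0],1],[[0,0,0.015],[0,0,0],1],[[0,0,0.015],[0,0,0],1],[[0,0,0.015],[0,0,0],1]]'
python3 - <<'E'
from h import *
np.set_printoptions(precision=3,suppress=True)
s=sense();print(s["clock"],s["eef_pos"],s["force"],s["moment"],s["opening"])
E
```

```text
clock: 24.82
eef_pos: [498.7, 63.8, 81.3]
orientation: [0.999, -0.033, 0.0, 0.0]
force: [-8.9, -1.5, 24.7]
opening: 0.135
finger_force: 106.9
24.825 [498.654  63.816  81.338] [-8.926 -1.461 24.706] [-0.47   2.045  0.005] 0.13502278473161292
```

Run:
```python
from h import *
print(job_done())
```

```text
the job is handed in; nothing more can be done
None
```

I pressed the zero button fully in with the stylus and put the stylus back in its stand. The knob is on the D-shaft and held at the bottom of its travel with about 25 N at the wrist; I handed the job in at about 25 s, and no verdict was shown.

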